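# Gauge a sample praline and lift it out with tongs

### The job

Check the sample praline: gently press the cap of the height gauge until its foot rests on top of the praline, keep it there for about a second so that the height can be read, then let it spring back up. Then take up the tongs, close them on the praline, draw it out from the gauge and finish while still holding it in the tongs, still and at least 10 cm above the bench, clear of everything. Touch the praline with nothing but the gauge and the tongs, and leave the bowl, the jar and the tray of bars where they stand.

Things in the scene. Friction and masses are not known exactly. Their poses are not given: they have to be found in the camera images.
- gauge: Height gauge, fixed. Origin on the bench straight below the foot's centre; x axis points from there to the column, z up. Dark base plate 10 mm thick, x = -30 to 105 mm, y = -40 to 40 mm. Aluminium column 22 x 30 mm at x = 68 mm, its black top at z = 181 mm. In front (-x) and at both sides the space under the foot is open.
- foot (a joint): Slide of the gauge arm with its foot, in m: 0 = up (where its spring returns it), growing as the foot goes down, at most 0.058. Foot's underside above the base plate = 0.062 - value; it rests on the praline at about 0.038. It takes about 1.4 N to start and 3 N to go down 38 mm.
- foot_under (a point): The gauge's foot: a steel disc 24 mm across, origin at the centre of its underside, 72 mm above the bench when up. It hangs on a 10 mm stem below the grey sliding arm (24 mm wide, from 10 mm in front of the foot's axis to the column, underside 106 mm above the bench when up).
- cap_top (a point): Top centre of the gauge's black press cap (disc 34 mm across, 12 mm thick), above the foot, 150 mm over the bench when up. Push it straight down. The cap is sprung on the arm: it yields up to 12 mm, from about 5 N to 8 N, so once the foot has met the praline a further 3 to 8 mm of push presses gently (2 to 5 N).
- praline_centre (a point): Centre of the sample praline (half-way up): a dark chocolate cylinder, upright, 30 mm across and 24 mm high, about 20 g, standing loose on the gauge's base plate below the foot, within about 6 mm of its centre.
- praline: The sample praline; the origin is the centre of its underside, z up.
- tongs_grip (a point): Grip point of the tongs: midway between the two black grips, half-way up. x axis points to the tips, z up; the grips are squeezed along y. Grips 30 mm high (15 mm above and below this point), 64 mm long; over their outsides 55 mm (60 at the front) when open, 42 mm (and parallel) when closed on the praline. Sprung open: squeezing takes 6 N to start and 8 N to reach the praline, half of any more reaches the tips.
- tongs_tips (a point): Point midway between the jaw tips, half-way up, 100 mm ahead of the grip point along the tongs' x axis. The tip plates are 36 mm long (18 mm each way along x), 22 mm high and 3 mm thick; inner gap about 60 mm when open, 30 mm when closed on the praline.
- tongs: Steel tongs, 200 mm long, 90 g, with both jaws, lying on their side on the bench (hinge axis upright). Origin at the hinge end, on the underside, 85 mm behind the grip point; axes as for the grip point.
- jaw_left: The tongs' jaw on their +y side, carried by the tongs; origin at its hinge.
- jaw_right: The tongs' jaw on their -y side, carried by the tongs; origin at its hinge.
- bowl: Bystander: steel bowl, 110 mm across the rim, 50 mm high; origin at the centre of its underside.
- jar: Bystander: closed jar, 68 mm across, 90 mm high; origin at the centre of its underside.
- tray: Bystander: white tray 150 x 120 mm with four chocolate bars, 22 mm high in all; origin at the centre of its underside.
Things that resemble listed ones, but are neither listed nor needed, are in the scene too. Several things look just like the gauge: the one meant starts farthest to the robot's left. Leave any green look-alike of the tongs alone.

How it is judged:
By the outcome, as a careful person would: the job done as asked, in the order asked, and still so for the second after the job is handed in, while the arm keeps its last pose, push and grip.
It also fails if it takes over 72 s, if anything falls off the work surface, if the arm or the gripper's body presses on something with over 40 N, if the wrist force passes 120 N, or if a joint passes its speed limit or range.

### The arm

A 6-joint arm with a two-finger parallel gripper is mounted at the origin on the work surface. World frame = base frame: x ahead of the robot, y to its left, z up, the work surface at z = 0. Lengths are in m, angles in degrees, forces in N, time in s.
With the tool pointing down it reaches from about 0.325 to 0.85 m from the base axis. Payload 4.4 kg.
Tool frame: the origin (TCP) lies between the finger pads; the fingertips stand r.finger_overhang ahead of it and the grasp point (between the pads) lies 3 mm ahead of it (r.finger_overhang is the distance from the TCP to the fingertips, in m); z points along the fingers, y is the direction in which the jaws open and shut (so a half turn about z gives the same grasp; the last joint's range is limited). The gripper opens to 94 mm and grips with 3 to 60 N. Pads are 16 mm wide; open, the fingers measure 119 mm over their backs; the gripper's body (75 mm by 177 mm) begins 78 mm behind the grasp point.
Start: joints at [67.81, 11.837, 88.321, -0, 79.842, -8.623], TCP at [0.135, 0.559, 0.227] pointing down, gripper open.
Joint ranges: [-156.59, 156.59], [-49.26, 127.26], [12.9, 141.05], [-63.56, 243.56], [4.71, 150.69], [-161.64, 161.64]. Speed limits (degrees/s): [159.86, 159.86, 180, 180, 180, 180].

### API

Orientations are given as [roll, pitch, yaw] about the fixed x, y, z axes, in that order (R = Rz(yaw) Ry(pitch) Rx(roll)).
In Python, from workcell import r gives the robot as it stands. The module is installed in compiled form; this text tells all that it offers.
- The arm moves only by the tool move_arm, never from a script. Its argument "deltas" is a list of rows, each a list of 3 entries, a list of its own where there are three numbers: the finger opening in m, from 0 to 0.094, then the shift along the tool's x, y, z in m, then the turn, a rotation vector about the tool's x, y, z in degrees. A call has 1 to 12 rows; each row shifts and turns the commanded pose from where the row before left it, along the tool's axes as they then stand; what a row does not reach is not made up. A row lasts 1/12 s, in which the tool goes at most 41.7 mm and 7.16 degrees, less where a joint would pass 70% of its speed; a pose out of reach is approached as far as the arm can. A call is refused whole if a number of a shift passes 0.0417 or a number of a turn 7.16, either way. A call with a gripper value outside its range is refused whole. The fingers move at their own pace and stop on an object; "force" is the grip in N (left out, the last holds). Time passes only in rows, so rows that do not move let the fingers close. It gives the time, the measured TCP pose, the force and the opening at its end, in the units of the state.
- r.observe(): the state, without advancing time (a new reading comes with each control period).
- r.capture(name): name is "scene" or "side" or "wrist"; returns a dict with "image" (420x560x3 uint8, blue, green, red), "intrinsics" (3x3 intrinsics, pixels), "eye" and "rotation" of the camera in the world; the wrist camera has in their place "T_tool_cam" (4x4, takes a point from camera to tool coordinates, whose origin is the TCP and whose axes are the flange's). Camera axes: x right, y down, z forward; pixel columns grow to the right and rows downward; lengths in m; the calibration is good to about 2 mm. A picture is of the moment at which its call begins: read the wrist's pose just before it. There is no depth.
- r.hand_in(): hands the job in, once; it reports no verdict.
The state is a dict: "t": time; "joint_pos": joint angles; "dq": joint speeds; "tau": joint torques, N m; "ee_pos": TCP position; "ee_rot": TCP orientation; "ft_force": force on the tool from outside, world axes, zero at the start; "ft_torque": the same for the moment, N m; "grip_width": finger opening in m.
Only numpy, scipy, OpenCV 4.12 (cv2) and the standard library are available. Lean on these libraries where they do the work, as an engineer would, in place of code of your own. Each camera call takes 0.05 s, during which the arm holds its last target. There are 200 camera calls.

## Working session

There is one attempt and no reset: what is moved stays moved. The work goes in short steps, Python scripts to look and compute and a tool call to move; the robot and the scene stay as the last step left them, time stands still between calls to the robot, and variables do not carry over. Pictures are saved under pics/ and viewed, about 8 in all and at most 12, crops included, and the job is handed in when it is done.

Besides the shell and the picture viewer there is one more tool, called as name(argument=value, ...), one argument or row to a line, values as JSON. move_arm: Moves the arm, as the interface text tells. Its arguments: {"type":"object","properties":{"deltas":{"type":"array","items":{"type":"array"}},"force":{"type":"number"}},"required":["deltas"]}

```bash
mkdir -p pics; cat > h.py <<'E'
import numpy as np, cv2
from workcell import r
from scipy.spatial.transform import Rotation as R
def cap(name,fn=None):
    s=r.observe(); c=r.capture(name)
    if 'eye' not in c:
        T=np.array(c['T_tool_cam']); A=R.from_euler('xyz',s['ee_rot'],degrees=True).as_matrix()
        c['eye']=A@T[:3,3]+np.array(s['ee_pos']); c['rotation']=A@T[:3,:3]
    c['eye']=np.array(c['eye']); c['rotation']=np.array(c['rotation']); c['K']=np.array(c['intrinsics'])
    if fn: cv2.imwrite('pics/'+fn,c['image'])
    return c
def ray(c,u,v):
    d=c['rotation']@np.linalg.inv(c['K'])@np.array([u,v,1.]); return c['eye'],d
def onz(c,u,v,z):
    o,d=ray(c,u,v); return o+d*(z-o[2])/d[2]
def proj(c,p):
    q=c['K']@(c['rotation'].T@(np.array(p)-c['eye'])); return q[:2]/q[2]
def tri(c1,p1,c2,p2):
    A=[];b=[]
    for c,p in((c1,p1),(c2,p2)):
        o,d=ray(c,*p); d=d/np.linalg.norm(d); P=np.eye(3)-np.outer(d,d); A.append(P); b.append(P@o)
    return np.linalg.lstsq(np.vstack(A),np.hstack(b),rcond=None)[0]
E
python3 - <<'E'
from h import *
s=r.observe(); print(s, r.finger_overhang)
for n in('scene','side','wrist'):
    c=cap(n,n+'0.png'); print(n,c['eye'],c['rotation'].round(3).tolist(),c['K'].tolist())
a=cv2.imread('pics/scene0.png');b=cv2.imread('pics/side0.png')
E
```

```text
{'t': 0.0, 'joint_pos': array([ 6.78066805e+01,  1.18843441e+01,  8.84036956e+01, -1.02859619e-04,
        7.98411592e+01, -8.62467919e+00]), 'dq': array([ 0.01899897,  0.07153102, -0.00371771,  0.08785062, -0.02417305,
       -0.00765521]), 'tau': array([-6.38491583e-04, -3.70899582e+01, -2.81408572e+01,  6.98100636e-02,
        3.62375553e-02, -1.74052020e-04]), 'ee_pos': array([0.13464135, 0.55824068, 0.22629895]), 'ee_rot': array([-1.79872247e+02, -1.92747366e-02,  1.66431356e+02]), 'ft_force': array([-0.1395592 ,  0.87318005, -0.80479068]), 'ft_torque': array([0.02571824, 0.04328536, 0.00352305]), 'grip_width': 0.09427748823440134} 0.022
scene [0.89911174 0.66356523 0.71869576] [-127.887, 0.775, 148.56] [[384.8669123786869, 0.0, 285.9571412436865], [0.0, 384.8669123786869, 210.7218957799954], [0.0, 0.0, 1.0]]
side [ 0.41580025 -0.85598426  1.03921048] [-136.409, 0.736, -6.906] [[398.46607347360134, 0.0, 280.62748808198285], [0.0, 398.46607347360134, 215.84643515855586], [0.0, 0.0, 1.0]]
wrist [0.06210804 0.57676431 0.38341581] [[0.234, 0.938, 0.254], [0.972, -0.225, -0.063], [-0.002, 0.262, -0.965]] [[316.82594530736054, 0.0, 283.221280376443], [0.0, 316.82594530736054, 215.00609280643621], [0.0, 0.0, 1.0]]
```

View pics/scene0.png

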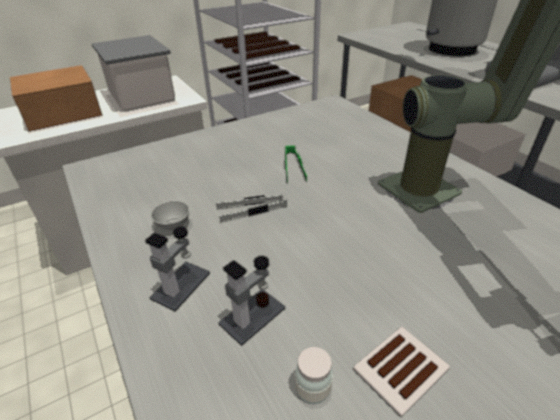

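View pics/side0.png

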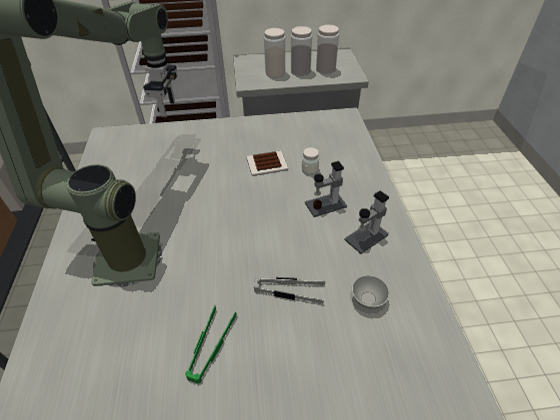

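Scene: the praline gauge has its cap at (261,262) and praline at (263,299). The tongs run (218,210)-(287,205). Side: cap (319,178), praline (317,204), black column top (337,166), tongs hinge near (256,285), tips near (324,284)/(323,302). The gauge farthest left (+y) is the one with the praline.

```bash
python3 - <<'E'
s=open('h.py').read()
s=s.replace("    c['eye']=np.array(c['eye']);","    if np.ndim(c['rotation'])==1: c['rotation']=R.from_euler('xyz',c['rotation'],degrees=True).as_matrix()\n    c['eye']=np.array(c['eye']);")
open('h.py','w').write(s)
E
python3 - <<'E'
from h import *
a=cap('scene');b=cap('side')
print('cap',tri(a,(261,262),b,(319,178)), onz(a,261,261,.15),onz(b,319,178,.15))
print('coltop',tri(a,(235,270),b,(337,166)), onz(a,235,269,.181),onz(b,337,166,.181))
print('pral',tri(a,(263,299),b,(317,204)))
for p in [(256,280),(256,289),(324,283),(323,302),(287,278),(285,295)]: print(p,onz(b,*p,.015))
for p in [(287,199),(287,206),(218,207),(219,218),(258,211)]: print(p,onz(a,*p,.015))
w=cv2.resize(b['image'][260:320,240:400],None,fx=5,fy=5,interpolation=cv2.INTER_CUBIC)
w2=cv2.resize(a['image'][180:240,200:360],None,fx=5,fy=5,interpolation=cv2.INTER_CUBIC)
cv2.imwrite('pics/t.png',np.vstack([w,w2]))
E
```

```text
cap [0.65639815 0.15021326 0.14501617] [0.65597309 0.15241284 0.15      ] [0.65613233 0.14407656 0.15      ]
coltop [0.72093001 0.1690245  0.17467488] [0.72147325 0.17253388 0.181     ] [0.71909532 0.16137888 0.181     ]
pral [0.65616228 0.14711497 0.02350615]
(256, 280) [ 0.41197608 -0.14717706  0.015     ]
(256, 289) [ 0.40943678 -0.17970263  0.015     ]
(324, 283) [ 0.61723992 -0.18493302  0.015     ]
(323, 302) [ 0.60140533 -0.24986556  0.015     ]
(287, 278) [ 0.50763019 -0.15215866  0.015     ]
(285, 295) [ 0.49371223 -0.21184828  0.015     ]
(287, 199) [ 0.40187741 -0.16179256  0.015     ]
(287, 206) [ 0.42066163 -0.13121486  0.015     ]
(218, 207) [ 0.59954749 -0.23907352  0.015     ]
(219, 218) [ 0.61843138 -0.18837228  0.015     ]
(258, 211) [ 0.50648557 -0.15660072  0.015     ]
```

View pics/t.png

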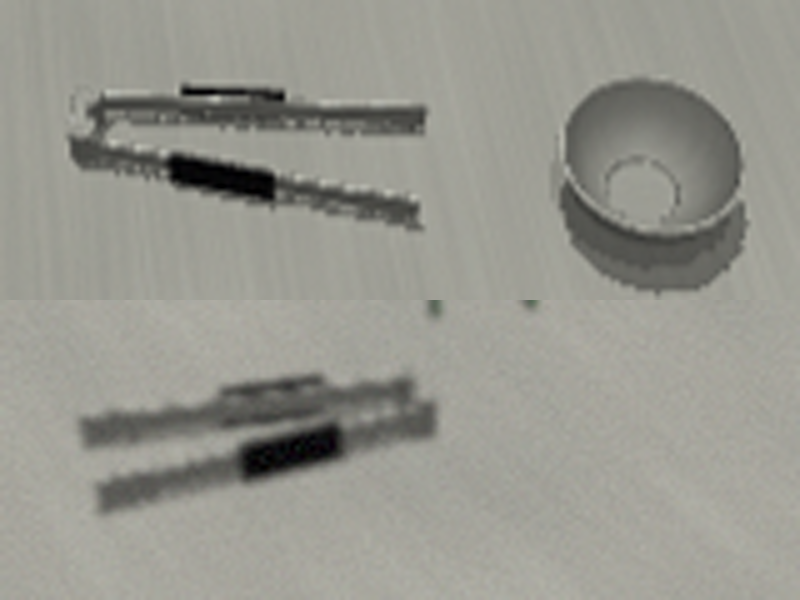

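```bash
cat >> h.py <<'E'
def plan(p,yaw=None,rot=None):
    "shift (in current tool axes, mm) then turn (rotvec deg, tool) to reach p, pointing down at yaw"
    s=r.observe(); A=R.from_euler('xyz',s['ee_rot'],degrees=True)
    sh=A.inv().apply(np.array(p)-s['ee_pos'])
    print('now',np.round(s['ee_pos'],4),np.round(s['ee_rot'],2),'F',np.round(s['ft_force'],2),'w',round(s['grip_width'],4),'t',round(s['t'],2))
    print('shift mm',(sh*1000).round(1))
    if yaw is not None: print('turn',(A.inv()*R.from_euler('xyz',[180,0,yaw],degrees=True)).as_rotvec(degrees=True).round(2))
E
python3 - <<'E'
from h import *
plan([.60,.145,.25])
b=cap('side'); print('jar',onz(b,311,160,.045),'bowl',onz(b,369,292,.03),'tray',onz(b,267,162,.02))
E
```

```text
now [0.1348 0.5586 0.2269] [-1.7994e+02 -1.0000e-02  1.6643e+02] F [-0.58 -0.39 -0.55] w 0.0937 t 0.25
shift mm [-549.3 -293.   -22.9]
jar [0.6732633  0.37314485 0.045     ] bowl [ 0.73954477 -0.24287776  0.03      ] tray [0.50094377 0.41560381 0.02      ]
```

move_arm(
  deltas=[
    [0.094,[-0.01,-0.005,-0.002],[0,0,0]],
    [0.094,[-0.02,-0.011,-0.002],[0,0,0]],
    [0,[-0.026,-0.014,-0.002],[0,0,0]],
    [0,[-0.026,-0.014,-0.002],[0,0,0]],
    [0,[-0.026,-0.014,-0.002],[0,0,0]],
    [0,[-0.026,-0.014,-0.002],[0,0,0]],
    [0,[-0.026,-0.014,-0.002],[0,0,0]],
    [0,[-0.026,-0.014,-0.002],[0,0,0]],
    [0,[-0.026,-0.014,-0.002],[0,0,0]],
    [0,[-0.026,-0.014,-0.002],[0,0,0]],
    [0,[-0.026,-0.014,-0.001],[0,0,0]],
    [0,[-0.026,-0.014,-0.001],[0,0,0]],
  ],
  force=10,
)

```text
t: 1.3
ee_pos: [0.3815, 0.3375, 0.25]
ee_rot: [180.0, 0.0, 166.4]
ft_force: [0.5, 0.3, 0.1]
grip_width: 0.0304
```

move_arm(
  deltas=[
    [0,[-0.026,-0.014,0],[0,0,0]],
    [0,[-0.026,-0.014,0],[0,0,0]],
    [0,[-0.026,-0.014,0],[0,0,0]],
    [0,[-0.026,-0.014,0],[0,0,0]],
    [0,[-0.026,-0.014,0],[0,0,0]],
    [0,[-0.026,-0.014,0],[0,0,0]],
    [0,[-0.026,-0.014,0],[0,0,0]],
    [0,[-0.026,-0.014,0],[0,0,0]],
    [0,[-0.026,-0.014,0],[0,0,0]],
    [0,[-0.02,-0.011,0],[0,0,0]],
    [0,[-0.01,-0.005,0],[0,0,0]],
    [0,[0,0,0],[0,0,0]],
  ],
)

```text
t: 2.3
ee_pos: [0.6048, 0.1369, 0.2492]
ee_rot: [-180.0, 0.0, 166.2]
ft_force: [-0.9, 1.1, 0.0]
grip_width: 0.0002
```

```bash
python3 - <<'E'
from h import *
c=cap('wrist','w1.png'); plan([.60,.145,.25]); print('cap exp',proj(c,[.656,.15,.15]),'coltop',proj(c,[.721,.169,.181]))
E
```

```text
now [0.6036 0.1384 0.2492] [ 1.8000e+02 -5.0000e-02  1.6633e+02] F [-0.3  -0.01  0.17] w 0.0003 t 2.35
shift mm [ 5.1  5.5 -0.8]
cap exp [310.68303785 271.82022229] coltop [352.73112198 352.44413079]
```

View pics/w1.png

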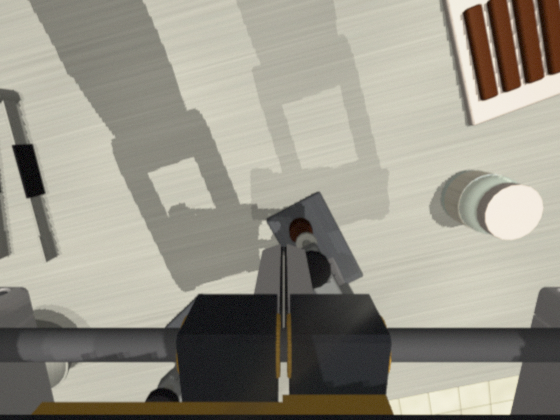

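Wrist view: base plate with front corners (267,217) and (319,192), right rear corner (362,276), praline near (300,231), cap near (316,268), partly hidden by the fingers. I'll back off 70 mm for a clear view.

move_arm(
  deltas=[
    [0,[0.01,0,0],[0,0,0]],
    [0,[0.02,0,0],[0,0,0]],
    [0,[0.02,0,0],[0,0,0]],
    [0,[0.015,0,0],[0,0,0]],
    [0,[0.005,0,0],[0,0,0]],
    [0,[0,0,0],[0,0,0]],
    [0,[0,0,0],[0,0,0]],
  ],
)

```text
t: 2.93
ee_pos: [0.535, 0.1565, 0.2499]
ee_rot: [180.0, 0.1, 166.5]
ft_force: [0.1, -0.3, 0.2]
grip_width: 0.0005
```

```bash
python3 - <<'E'
from h import *
c=cap('wrist','w2.png')
u,v=proj(c,[.66,.15,.08]).astype(int); print(u,v)
x0,y0=max(0,u-80),max(0,v-75)
cv2.imwrite('pics/w2c.png',cv2.resize(c['image'][y0:y0+150,x0:x0+160],None,fx=4,fy=4,interpolation=cv2.INTER_CUBIC)); print(x0,y0)
E
```

```text
302 305
222 230
```

View pics/w2c.png

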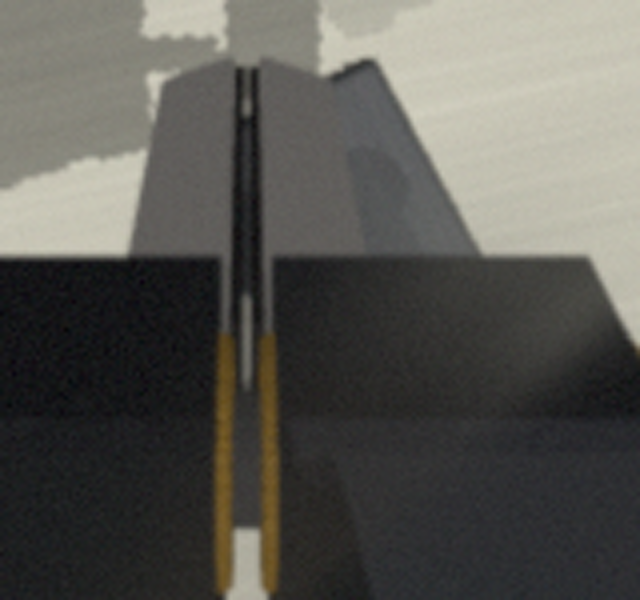

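The fingers hide the gauge from here. I'll move sideways and forward instead.

move_arm(
  deltas=[
    [0,[-0.01,0.005,0],[0,0,0]],
    [0,[-0.023,0.01,0],[0,0,0]],
    [0,[-0.025,0.012,0],[0,0,0]],
    [0,[-0.025,0.012,0],[0,0,0]],
    [0,[-0.025,0.012,0],[0,0,0]],
    [0,[-0.012,0.006,0],[0,0,0]],
    [0,[-0.005,0.003,0],[0,0,0]],
    [0,[0,0,0],[0,0,0]],
    [0,[0,0,0],[0,0,0]],
  ],
)

```text
t: 3.73
ee_pos: [0.6708, 0.1846, 0.2488]
ee_rot: [-180.0, -0.1, 166.4]
ft_force: [-0.1, -0.6, 0.2]
grip_width: 0.0003
```

```bash
python3 - <<'E'
from h import *
c=cap('wrist','w3.png')
u,v=proj(c,[.66,.15,.08]).astype(int); print(u,v)
x0,y0=max(0,u-80),max(0,v-75)
cv2.imwrite('pics/w3c.png',cv2.resize(c['image'][y0:y0+150,x0:x0+160],None,fx=4,fy=4,interpolation=cv2.INTER_CUBIC)); print(x0,y0); plan([.656,.15,.2])
E
```

```text
248 200
168 125
now [0.6705 0.1846 0.2492] [-1.7997e+02 -6.0000e-02  1.6643e+02] F [-0.67  0.37  0.6 ] w 0.0002 t 3.78
shift mm [  5.9 -37.   49.2]
```

View pics/w3c.png

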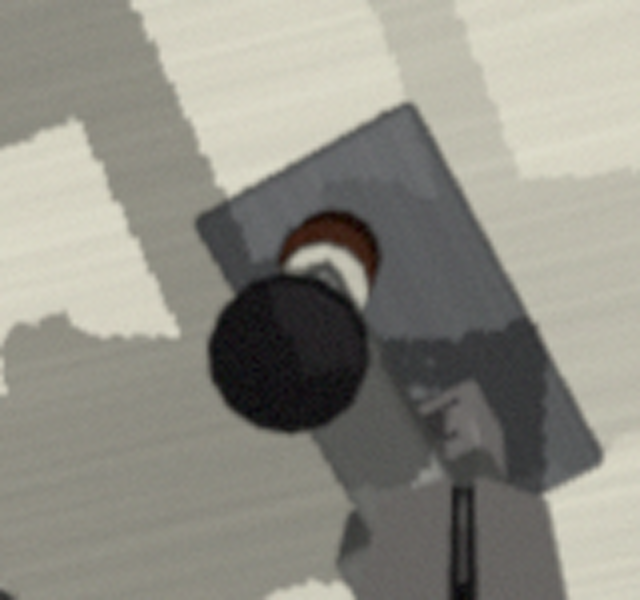

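Crop of the wrist view (offset 168,125, 4x): cap circle centre (288,353), plate corners (198,220), (413,102), (603,455), praline top circle centre about (331,261).

```bash
python3 - <<'E'
from h import *
c=cap('wrist')
f=lambda x,y,z: onz(c,168+x/4-.4,125+y/4-.4,z)
cp=f(288,353,.15); A,B,C=f(198,220,.01),f(413,102,.01),f(603,455,.01); p=f(331,261,.034)
print('cap',cp,'pral',p,'corners',A,B,C)
print('widths',np.linalg.norm(B-A),np.linalg.norm(C-B),'yaw',np.degrees(np.arctan2(*(C-B)[1::-1])),np.degrees(np.arctan2(*(B-A)[1::-1]))-90)
d=(C-B)/np.linalg.norm(C-B); print('origin from plate',(A+B)/2+d*.03)
plan([*cp[:2],.19])
E
```

```text
cap [0.65503392 0.15139354 0.15      ] pral [0.65654123 0.14821183 0.034     ] corners [0.63790575 0.10743828 0.01      ] [0.6184037  0.18204654 0.01      ] [0.74414755 0.215164   0.01      ]
widths 0.07711499842814659 0.13003185377331972 yaw 14.755053244848556 14.648935405293955
origin from plate [0.65716543 0.15238303 0.01      ]
now [0.6704 0.1846 0.2495] [-1.7999e+02 -3.0000e-02  1.6643e+02] F [ 0.27 -0.74  1.27] w 0.0004 t 3.83
shift mm [  7.1 -35.8  59.5]
```

move_arm(
  deltas=[
    [0,[0.0015,-0.008,0],[0,0,0]],
    [0,[0.002,-0.01,0],[0,0,0]],
    [0,[0.002,-0.01,0],[0,0,0]],
    [0,[0.001,-0.008,0.005],[0,0,0]],
    [0,[0,0,0.012],[0,0,0]],
    [0,[0,0,0.015],[0,0,0]],
    [0,[0,0,0.015],[0,0,0]],
    [0,[0,0,0.012],[0,0,0]],
    [0,[0,0,0.008],[0,0,0]],
    [0,[0,0,0.003],[0,0,0]],
    [0,[0,0,0],[0,0,0]],
    [0,[0,0,0],[0,0,0]],
  ],
)

```text
t: 4.83
ee_pos: [0.6566, 0.1514, 0.1797]
ee_rot: [180.0, 0.0, 166.4]
ft_force: [-0.1, 0.2, -0.7]
grip_width: 0.0007
```

move_arm(
  deltas=[
    [0,[0,0,0.002],[0,0,0]],
    [0,[0,0,0.003],[0,0,0]],
    [0,[0,0,0.003],[0,0,0]],
    [0,[0,0,0.003],[0,0,0]],
    [0,[0,0,0.003],[0,0,0]],
    [0,[0,0,0.003],[0,0,0]],
    [0,[0,0,0.002],[0,0,0]],
    [0,[0,0,0.001],[0,0,0]],
    [0,[0,0,0],[0,0,0]],
    [0,[0,0,0],[0,0,0]],
  ],
)

```text
t: 5.67
ee_pos: [0.6567, 0.1513, 0.1597]
ee_rot: [180.0, 0.0, 166.4]
ft_force: [1.0, 0.8, 2.8]
grip_width: 0.0004
```

```bash
python3 - <<'E'
from h import *
plan([.6555,.1517,.1285])
c=cap('side'); print(onz(c,319,178,.15))
cv2.imwrite('pics/s4.png',cv2.resize(c['image'][120:240,260:400],None,fx=4,fy=4,interpolation=cv2.INTER_CUBIC))
E
```

```text
now [0.6567 0.1513 0.1597] [1.7998e+02 5.0000e-02 1.6643e+02] F [0.99 0.78 2.79] w 0.0004 t 5.67
shift mm [ 1.2  0.1 31.2]
[0.65613233 0.14407656 0.15      ]
```

move_arm(
  deltas=[
    [0,[0,0,0.002],[0,0,0]],
    [0,[0,0,0.003],[0,0,0]],
    [0,[0,0,0.003],[0,0,0]],
    [0,[0,0,0.003],[0,0,0]],
    [0,[0,0,0.003],[0,0,0]],
    [0,[0,0,0.003],[0,0,0]],
    [0,[0,0,0.003],[0,0,0]],
    [0,[0,0,0.002],[0,0,0]],
    [0,[0,0,0.001],[0,0,0]],
    [0,[0,0,0.001],[0,0,0]],
    [0,[0,0,0],[0,0,0]],
    [0,[0,0,0],[0,0,0]],
  ],
)

```text
t: 6.72
ee_pos: [0.6563, 0.1512, 0.1356]
ee_rot: [-180.0, 0.0, 166.4]
ft_force: [1.4, 0.6, 2.9]
grip_width: 0.0007
```

move_arm(
  deltas=[
    [0,[0,0,0.001],[0,0,0]],
    [0,[0,0,0.001],[0,0,0]],
    [0,[0,0,0.001],[0,0,0]],
    [0,[0,0,0.001],[0,0,0]],
    [0,[0,0,0.001],[0,0,0]],
    [0,[0,0,0.001],[0,0,0]],
    [0,[0,0,0.001],[0,0,0]],
    [0,[0,0,0],[0,0,0]],
    [0,[0,0,0],[0,0,0]],
    [0,[0,0,0],[0,0,0]],
  ],
)

```text
t: 7.55
ee_pos: [0.6564, 0.1513, 0.1292]
ee_rot: [180.0, 0.0, 166.4]
ft_force: [0.9, 0.9, 5.9]
grip_width: 0.0004
```

```bash
python3 - <<'E'
from h import *
F=[]
for i in range(6): c=cap('side'); F.append(r.observe()['ft_force'][2])
print(np.round(F,2),np.mean(F))
plan([.6555,.1517,.1285])
cv2.imwrite('pics/s5.png',cv2.resize(c['image'][120:240,260:400],None,fx=4,fy=4,interpolation=cv2.INTER_CUBIC))
E
```

```text
[5.64 5.89 5.45 6.05 6.6  6.11] 5.956450032702981
now [0.6564 0.1513 0.1293] [1.8000e+02 2.0000e-02 1.6644e+02] F [0.84 0.17 6.11] w 0.0005 t 7.85
shift mm [1.  0.2 0.8]
```

View pics/s5.png

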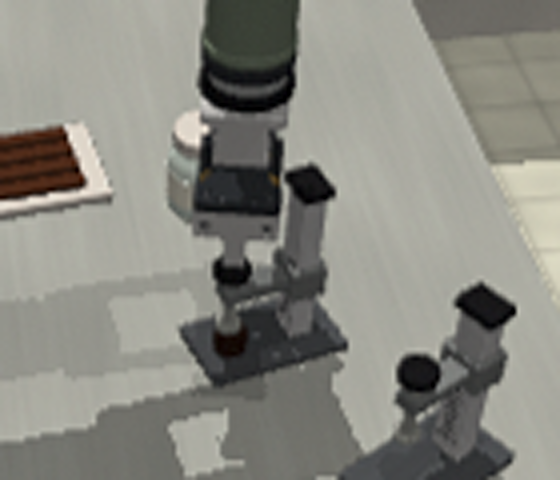

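The foot rests on the praline, with 6 N on the cap, of which about 3 N reaches the praline. I'll hold a bit longer, then rise smoothly.

move_arm(
  deltas=[
    [0,[0,0,0],[0,0,0]],
    [0,[0,0,0],[0,0,0]],
    [0,[0,0,0],[0,0,0]],
    [0,[0,0,0],[0,0,0]],
    [0,[0,0,0],[0,0,0]],
    [0,[0,0,0],[0,0,0]],
    [0,[0,0,0],[0,0,0]],
    [0,[0,0,0],[0,0,0]],
    [0,[0,0,0],[0,0,0]],
    [0,[0,0,0],[0,0,0]],
    [0,[0,0,-0.002],[0,0,0]],
    [0,[0,0,-0.004],[0,0,0]],
  ],
)

```text
t: 8.85
ee_pos: [0.6563, 0.1512, 0.1347]
ee_rot: [-180.0, 0.0, 166.4]
ft_force: [0.4, 1.0, 3.6]
grip_width: 0.0006
```

move_arm(
  deltas=[
    [0,[0,0,-0.004],[0,0,0]],
    [0,[0,0,-0.004],[0,0,0]],
    [0,[0,0,-0.005],[0,0,0]],
    [0,[0,0,-0.005],[0,0,0]],
    [0,[0,0,-0.005],[0,0,0]],
    [0,[0,0,-0.005],[0,0,0]],
    [0,[0,0,-0.005],[0,0,0]],
    [0,[0,0,-0.008],[0,0,0]],
    [0,[0,0,-0.015],[0,0,0]],
    [0,[0,0,-0.025],[0,0,0]],
    [0,[0,0,-0.025],[0,0,0]],
    [0,[0,0,-0.015],[0,0,0]],
  ],
)

```text
t: 9.85
ee_pos: [0.6562, 0.1513, 0.2579]
ee_rot: [180.0, 0.0, 166.4]
ft_force: [0.7, -0.3, -0.1]
grip_width: 0.0002
```

```bash
python3 - <<'E'
from h import *
plan([.43,-.17,.26])
E
```

```text
now [0.6562 0.1513 0.2579] [1.8000e+02 3.0000e-02 1.6644e+02] F [ 0.7  -0.33 -0.06] w 0.0002 t 9.85
shift mm [ 144.5 -365.3   -2.2]
```

move_arm(
  deltas=[
    [0,[0,-0.012,0],[0,0,0]],
    [0,[0,-0.025,0],[0,0,0]],
    [0,[0,-0.035,0],[0,0,0]],
    [0.094,[0,-0.035,0],[0,0,0]],
    [0.094,[0,-0.035,0],[0,0,0]],
    [0.094,[0,-0.035,0],[0,0,0]],
    [0.094,[0,-0.035,0],[0,0,0]],
    [0.094,[0,-0.035,0],[0,0,0]],
    [0.094,[0,-0.03,0],[0,0,0]],
    [0.094,[0,-0.02,0],[0,0,0]],
    [0.094,[0,-0.01,0],[0,0,0]],
    [0.094,[0,0,0],[0,0,0]],
  ],
)

```text
t: 10.85
ee_pos: [0.5824, -0.1492, 0.2538]
ee_rot: [-180.0, -0.2, 166.2]
ft_force: [0.3, 0.2, 0.6]
grip_width: 0.0569
```

```bash
python3 - <<'E'
from h import *
plan([.49,-.18,.26])
c=cap('wrist','w6.png'); 
E
```

```text
now [ 0.5824 -0.1492  0.2538] [-180.     -0.2   166.23] F [0.35 0.2  0.59] w 0.0569 t 10.85
shift mm [ 82.5 -51.9  -5.9]
```

View pics/w6.png

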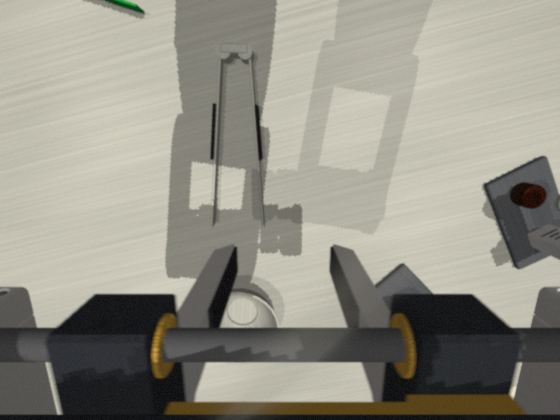

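Clear view of the tongs: hinge block near (235,50), black grips at (213,131) and (259,132), tips near (214,222) and (264,222).

```bash
python3 - <<'E'
from h import *
c=cap('wrist'); im=c['image'][95:170,200:275].max(2)
n,l,st,ce=cv2.connectedComponentsWithStats((im<60).astype(np.uint8))
G=[]
for i in range(1,n):
    if st[i,4]>40:
        m=np.argwhere(l==i); print(st[i],ce[i]); G.append(ce[i]+[200,95])
        top=m[:,0].min()+95;bot=m[:,0].max()+95
        for rr in (top,bot): 
            k=m[m[:,0]==rr-95][:,1]; print('  end',rr,k.min()+200,k.max()+200,onz(c,k.min()+200,rr,.03)[:2],onz(c,k.max()+200,rr,.03)[:2])
P=[onz(c,*g,.022) for g in G]; print(P,'mid',np.mean(P,0))
h=onz(c,235,50,.028); t=(onz(c,214,222,.022)+onz(c,264,222,.022))/2
print(h,t,'yaw',np.degrees(np.arctan2(*(t-h)[1::-1])), 'len',np.linalg.norm((t-h)[:2]))
d=(t-h)/np.linalg.norm(t-h)
print('grip est from hinge line',h+d*.08)
E
```

```text
[  9   9   5  55 149] [11.         35.54362416]
  end 104 211 213 [ 0.46391684 -0.20247289] [ 0.46445412 -0.20025977]
  end 158 210 210 [ 0.52181832 -0.22145411] [ 0.52181832 -0.22145411]
[ 53   9   8  56 195] [56.47692308 36.31794872]
  end 104 253 254 [ 0.47520079 -0.15599265] [ 0.47546948 -0.15488586]
  end 159 258 258 [ 0.53642153 -0.16631561] [ 0.53642153 -0.16631561]
[array([ 0.49149626, -0.21275416,  0.022     ]), array([ 0.50509546, -0.16052006,  0.022     ])] mid [ 0.49829586 -0.18663711  0.022     ]
[ 0.41610071 -0.16074871  0.028     ] [ 0.60828944 -0.21112518  0.022     ] yaw -14.687923705232114 len 0.19868139451859593
grip est from hinge line [ 0.49345115 -0.18102379  0.02558517]
```

move_arm(
  deltas=[
    [0.094,[0.01,-0.007,0],[0,0,0.5]],
    [0.094,[0.02,-0.015,0],[0,0,0.5]],
    [0.094,[0.02,-0.015,0.01],[0,0,0]],
    [0.094,[0.015,-0.012,0.02],[0,0,0]],
    [0.094,[0.0085,-0.006,0.025],[0,0,0]],
    [0.094,[0,0,0.025],[0,0,0]],
    [0.094,[0,0,0.025],[0,0,0]],
    [0.094,[0,0,0.025],[0,0,0]],
    [0.094,[0,0,0.02],[0,0,0]],
    [0.094,[0,0,0.015],[0,0,0]],
    [0.094,[0,0,0],[0,0,0]],
    [0.094,[0,0,0],[0,0,0]],
  ],
)

```text
t: 11.95
ee_pos: [0.4991, -0.1806, 0.0896]
ee_rot: [179.9, -0.1, 165.5]
ft_force: [0.7, 0.3, 0.7]
grip_width: 0.0941
```

```bash
python3 - <<'E'
from h import *
plan([.498,-.185,.026],165.3)
c=cap('wrist','w7.png'); 
E
```

```text
now [ 0.4991 -0.1806  0.0896] [ 1.7994e+02 -1.4000e-01  1.6555e+02] F [0.72 0.31 0.74] w 0.0941 t 11.95
shift mm [-0.2 -4.6 63.6]
turn [ 0.06 -0.14  0.25]
```

View pics/w7.png

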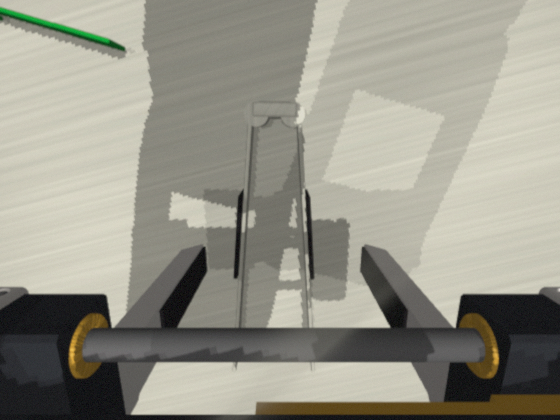

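The grips (cols 237 and 311) sit about 5 mm left of the finger centreline, which agrees with the planned shift. Going down and closing gently.

move_arm(
  deltas=[
    [0.094,[0,-0.0025,0.008],[0,0,0.25]],
    [0.094,[0,-0.002,0.012],[0,0,0]],
    [0.094,[0,0,0.012],[0,0,0]],
    [0.094,[0,0,0.012],[0,0,0]],
    [0.094,[0,0,0.01],[0,0,0]],
    [0.094,[0,0,0.006],[0,0,0]],
    [0.094,[0,0,0.003],[0,0,0]],
    [0.094,[0,0,0],[0,0,0]],
    [0.094,[0,0,0],[0,0,0]],
  ],
  force=4.5,
)

```text
t: 12.75
ee_pos: [0.4984, -0.1867, 0.0274]
ee_rot: [-180.0, -0.0, 165.2]
ft_force: [-0.3, 0.9, -0.2]
grip_width: 0.0939
```

move_arm(
  deltas=[
    [0.07,[0,0,0],[0,0,0]],
    [0.07,[0,0,0],[0,0,0]],
    [0.07,[0,0,0],[0,0,0]],
    [0.06,[0,0,0],[0,0,0]],
    [0.06,[0,0,0],[0,0,0]],
    [0.05,[0,0,0],[0,0,0]],
    [0.05,[0,0,0],[0,0,0]],
    [0.05,[0,0,0],[0,0,0]],
    [0.05,[0,0,0],[0,0,0]],
  ],
  force=4.5,
)

```text
t: 13.5
ee_pos: [0.4984, -0.1868, 0.0276]
ee_rot: [-180.0, 0.0, 165.2]
ft_force: [-1.1, -0.4, 1.4]
grip_width: 0.0566
```

move_arm(
  deltas=[
    [0.05,[0,0,-0.002],[0,0,0]],
    [0.05,[0,0,-0.004],[0,0,0]],
    [0.05,[0,0,-0.007],[0,0,0]],
    [0.05,[0,0,-0.01],[0,0,0]],
    [0.05,[0,0,-0.01],[0,0,0]],
    [0.05,[0,0,-0.01],[0,0,0]],
    [0.05,[0,0,-0.007],[0,0,0]],
    [0.05,[0,0,-0.004],[0,0,0]],
    [0.05,[0,0,-0.002],[0,0,0]],
    [0.05,[0,0,0],[0,0,0]],
    [0.05,[0,0,0],[0,0,0]],
  ],
)

```text
t: 14.42
ee_pos: [0.4981, -0.1865, 0.0833]
ee_rot: [180.0, -0.0, 165.2]
ft_force: [-0.8, 0.1, -1.0]
grip_width: 0.0568
```

```bash
python3 - <<'E'
from h import *
plan([.492,.105,.083],-165.3)
b=cap('side','s8.png'); print('other plate corner',onz(b,345,240,.01),onz(b,372,225,.01)); c=cap('wrist','w8.png')
cv2.imwrite('pics/x8.png',np.hstack([cv2.resize(b['image'][200:340,200:400],(400,280)),cv2.resize(c['image'],(400,300))[:280]]))
E
```

```text
now [ 0.4981 -0.1865  0.0833] [ 1.7999e+02 -3.0000e-02  1.6518e+02] F [-0.77  0.08 -1.  ] w 0.0568 t 14.42
shift mm [ 80.4 280.3   0.3]
turn [ 1.000e-02 -2.000e-02 -2.952e+01]
other plate corner [ 0.72161821 -0.02160419  0.01      ] [0.83011536 0.03271802 0.01      ]
```

View pics/x8.png

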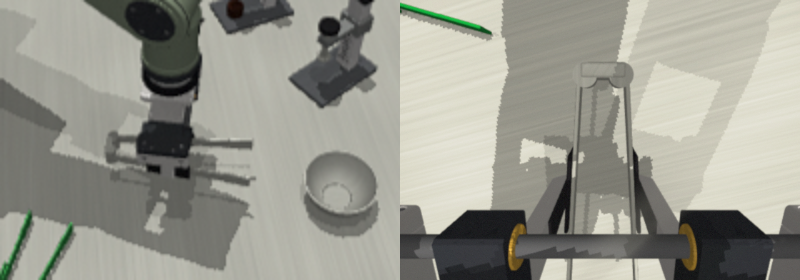

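The tongs are lifted and level. I'll carry them to a stand-off in front of the gauge, then turn.

move_arm(
  deltas=[
    [0.05,[0.001,0.004,0],[0,0,0]],
    [0.05,[0.002,0.008,0],[0,0,0]],
    [0.05,[0.004,0.014,0],[0,0,0]],
    [0.05,[0.005,0.018,0],[0,0,0]],
    [0.05,[0.005,0.018,0],[0,0,0]],
    [0.05,[0.005,0.018,0],[0,0,0]],
    [0.05,[0.005,0.018,0],[0,0,0]],
    [0.05,[0.005,0.018,0],[0,0,0]],
    [0.05,[0.005,0.018,0],[0,0,0]],
    [0.05,[0.005,0.018,0],[0,0,0]],
    [0.05,[0.005,0.018,0],[0,0,0]],
    [0.05,[0.005,0.018,0],[0,0,0]],
  ],
)

```text
t: 15.52
ee_pos: [0.4953, 0.0106, 0.0833]
ee_rot: [180.0, -0.0, 165.2]
ft_force: [0.3, -0.3, 0.4]
grip_width: 0.0566
```

move_arm(
  deltas=[
    [0.05,[0.005,0.018,0],[0,0,0]],
    [0.05,[0.005,0.018,0],[0,0,0]],
    [0.05,[0.006,0.018,0],[0,0,0]],
    [0.05,[0.005,0.015,0],[0,0,0]],
    [0.05,[0.004,0.012,0],[0,0,0]],
    [0.05,[0.002,0.008,0],[0,0,0]],
    [0.05,[0.001,0.004,0],[0,0,0]],
    [0.05,[0,0,0],[0,0,0]],
  ],
)

```text
t: 16.18
ee_pos: [0.4925, 0.1066, 0.0834]
ee_rot: [180.0, -0.0, 165.3]
ft_force: [0.2, -0.1, -1.2]
grip_width: 0.0567
```

move_arm(
  deltas=[
    [0.05,[0,0,0],[0,0,-1]],
    [0.05,[0,0,0],[0,0,-2]],
    [0.05,[0,0,0],[0,0,-3]],
    [0.05,[0,0,0],[0,0,-3.5]],
    [0.05,[0,0,0],[0,0,-3.5]],
    [0.05,[0,0,0],[0,0,-3.5]],
    [0.05,[0,0,0],[0,0,-3.5]],
    [0.05,[0,0,0],[0,0,-3.5]],
    [0.05,[0,0,0],[0,0,-3]],
    [0.05,[0,0,0],[0,0,-2]],
    [0.05,[0,0,0],[0,0,-1]],
    [0.05,[0,0,0],[0,0,0]],
  ],
)

```text
t: 17.18
ee_pos: [0.4929, 0.1048, 0.0834]
ee_rot: [-180.0, -0.0, -165.4]
ft_force: [0.3, -0.8, -0.3]
grip_width: 0.0567
```

```bash
python3 - <<'E'
from h import *
plan([.492,.105,.0385],-165.3)
b=cap('side','s9.png'); a=cap('scene','a9.png'); c=cap('wrist','w9.png')
cv2.imwrite('pics/x9.png',np.vstack([np.hstack([cv2.resize(b['image'][130:270,200:400],(400,280)),cv2.resize(a['image'][220:360,170:370],(400,280))]),cv2.resize(c['image'][:,80:480],(800,840))[300:620]]))
E
```

```text
now [0.4929 0.1048 0.0834] [-1.7999e+02 -1.0000e-02 -1.6536e+02] F [ 0.33 -0.77 -0.29] w 0.0567 t 17.18
shift mm [ 0.8  0.4 44.9]
turn [-0.01 -0.01 -0.06]
```

View pics/x9.png

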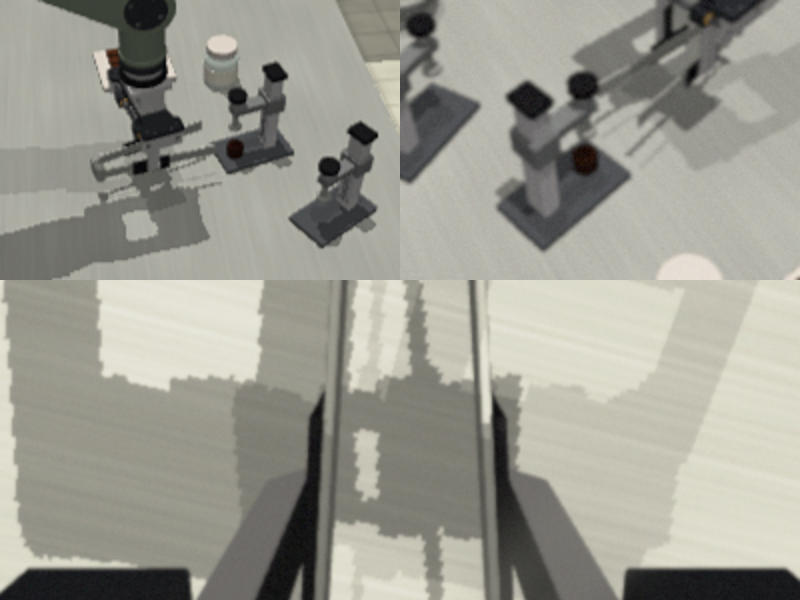

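The gauge has sprung back up, and the tongs are level and aligned in front of it with the tips open. Lowering, then advancing 71 mm.

move_arm(
  deltas=[
    [0.05,[0,0,0.003],[0,0,0]],
    [0.05,[0,0,0.007],[0,0,0]],
    [0.05,[0,0,0.009],[0,0,0]],
    [0.05,[0,0,0.009],[0,0,0]],
    [0.05,[0,0,0.008],[0,0,0]],
    [0.05,[0,0,0.006],[0,0,0]],
    [0.05,[0,0,0.003],[0,0,0]],
    [0.05,[0,0,0],[0,0,0]],
    [0.05,[0,0,0],[0,0,0]],
  ],
)

```text
t: 18.08
ee_pos: [0.4928, 0.1055, 0.0382]
ee_rot: [180.0, -0.0, -165.3]
ft_force: [0.6, 0.0, -1.1]
grip_width: 0.0567
```

move_arm(
  deltas=[
    [0.05,[-0.003,0,0],[0,0,0]],
    [0.05,[-0.007,0,0],[0,0,0]],
    [0.05,[-0.008,0,0],[0,0,0]],
    [0.05,[-0.008,0,0],[0,0,0]],
    [0.05,[-0.008,0,0],[0,0,0]],
    [0.05,[-0.008,0,0],[0,0,0]],
    [0.05,[-0.008,0,0],[0,0,0]],
    [0.05,[-0.008,0,0],[0,0,0]],
    [0.05,[-0.007,0,0],[0,0,0]],
    [0.05,[-0.004,0,0],[0,0,0]],
    [0.05,[-0.002,0,0],[0,0,0]],
    [0.05,[0,0,0],[0,0,0]],
  ],
)

```text
t: 19.08
ee_pos: [0.5619, 0.1235, 0.0384]
ee_rot: [-180.0, 0.0, -165.3]
ft_force: [0.4, 0.0, -1.3]
grip_width: 0.0563
```

```bash
python3 - <<'E'
from h import *
plan([.5617,.1231,.0385],-165.3)
b=cap('side','s10.png'); a=cap('scene','a10.png'); c=cap('wrist','w10.png')
f=lambda i,p,s:cv2.resize(i[p[1]:p[1]+60,p[0]:p[0]+80],(400,300),interpolation=cv2.INTER_CUBIC)
cv2.imwrite('pics/x10.png',np.hstack([f(b['image'],(270,165),5),f(a['image'],(230,265),5)]))
print('exp praline px',proj(b,[.6565,.148,.022]),proj(a,[.6565,.148,.022]))
E
```

```text
now [0.5619 0.1235 0.0384] [-180.      0.   -165.31] F [ 0.41  0.   -1.28] w 0.0563 t 19.08
shift mm [ 0.3 -0.3 -0.1]
turn [-0.    0.   -0.01]
exp praline px [316.88673981 204.08825942] [262.87138324 299.80851683]
```

View pics/x10.png

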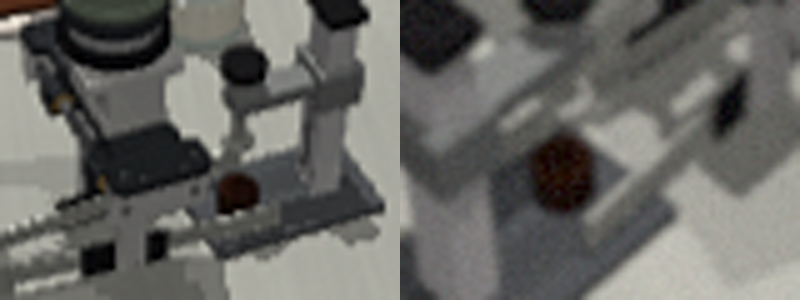

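Both jaws straddle the praline. The near jaw ends at full pixel ~(326,207) in side, the far jaw at ~(267,309) in scene; I'll work out the tip depth.

```bash
python3 - <<'E'
from h import *
b=cap('side');a=cap('scene')
d=np.array([np.cos(np.radians(14.7)),np.sin(np.radians(14.7))]);n=np.array([-d[1],d[0]]);p=np.array([.6565,.148])
for q in (onz(b,326,206,.037),onz(b,326.5,209,.015),onz(a,267,308,.037),onz(a,267.5,314,.015)): print(q,'along',(q[:2]-p)@d,'lat',(q[:2]-p)@n)
E
```

```text
[0.68320305 0.11940729 0.037     ] along 0.01857337437054661 lat -0.034432917681173354
[0.68783113 0.12557574 0.015     ] along 0.02461525678271731 lat -0.029640781955869777
[0.66487631 0.18355952 0.037     ] along 0.017125646294116167 lat 0.032270019432872665
[0.66436165 0.18293628 0.015     ] along 0.016469675482636646 lat 0.03179778181646719
```

The tips are centred on the praline (±33 mm across, 17–18 mm past its centre). Closing.

move_arm(
  deltas=[
    [0.053,[0,0,0],[0,0,0]],
    [0.051,[0,0,0],[0,0,0]],
    [0.049,[0,0,0],[0,0,0]],
    [0.047,[0,0,0],[0,0,0]],
    [0.045,[0,0,0],[0,0,0]],
    [0.043,[0,0,0],[0,0,0]],
    [0.04,[0,0,0],[0,0,0]],
    [0.035,[0,0,0],[0,0,0]],
    [0.035,[0,0,0],[0,0,0]],
    [0.035,[0,0,0],[0,0,0]],
  ],
  force=11,
)

```text
t: 20.17
ee_pos: [0.5616, 0.1234, 0.0385]
ee_rot: [-180.0, 0.0, -165.3]
ft_force: [0.5, -0.2, -0.8]
grip_width: 0.0418
```

move_arm(
  deltas=[
    [0.035,[0,0,0],[0,0,0]],
    [0.035,[0,0,0],[0,0,0]],
    [0.035,[0,0,0],[0,0,0]],
    [0.035,[0,0,0],[0,0,0]],
    [0.035,[0,0,0],[0,0,0]],
  ],
  force=15,
)

```text
t: 20.58
ee_pos: [0.5616, 0.1234, 0.0385]
ee_rot: [-180.0, 0.0, -165.3]
ft_force: [0.2, -0.1, -1.1]
grip_width: 0.0418
```

Closed at 41.8 mm, which means on the praline. Lifting 8 mm, drawing straight out, then up.

move_arm(
  deltas=[
    [0.035,[0,0,-0.001],[0,0,0]],
    [0.035,[0,0,-0.002],[0,0,0]],
    [0.035,[0,0,-0.002],[0,0,0]],
    [0.035,[0,0,-0.002],[0,0,0]],
    [0.035,[0.002,0,-0.001],[0,0,0]],
    [0.035,[0.005,0,0],[0,0,0]],
    [0.035,[0.008,0,0],[0,0,0]],
    [0.035,[0.01,0,0],[0,0,0]],
    [0.035,[0.01,0,0],[0,0,0]],
    [0.035,[0.01,0,0],[0,0,0]],
    [0.035,[0.01,0,0],[0,0,0]],
    [0.035,[0.01,0,0],[0,0,0]],
  ],
)

```text
t: 21.58
ee_pos: [0.4973, 0.1067, 0.0463]
ee_rot: [180.0, -0.0, -165.3]
ft_force: [-0.3, 0.1, -1.0]
grip_width: 0.0415
```

move_arm(
  deltas=[
    [0.035,[0.01,0,0],[0,0,0]],
    [0.035,[0.01,0,0],[0,0,0]],
    [0.035,[0.01,0,0],[0,0,0]],
    [0.035,[0.008,0,-0.002],[0,0,0]],
    [0.035,[0.005,0,-0.005],[0,0,0]],
    [0.035,[0.002,0,-0.01],[0,0,0]],
    [0.035,[0,0,-0.014],[0,0,0]],
    [0.035,[0,0,-0.018],[0,0,0]],
    [0.035,[0,0,-0.018],[0,0,0]],
    [0.035,[0,0,-0.018],[0,0,0]],
    [0.035,[0,0,-0.018],[0,0,0]],
    [0.035,[0,0,-0.018],[0,0,0]],
  ],
)

```text
t: 22.58
ee_pos: [0.4558, 0.0956, 0.1697]
ee_rot: [-180.0, 0.1, -165.3]
ft_force: [-0.1, 0.2, -1.4]
grip_width: 0.0415
```

move_arm(
  deltas=[
    [0.035,[0,0,-0.014],[0,0,0]],
    [0.035,[0,0,-0.01],[0,0,0]],
    [0.035,[0,0,-0.005],[0,0,0]],
    [0.035,[0,0,-0.002],[0,0,0]],
    [0.035,[0,0,0],[0,0,0]],
    [0.035,[0,0,0],[0,0,0]],
    [0.035,[0,0,0],[0,0,0]],
  ],
)

```text
t: 23.17
ee_pos: [0.4544, 0.0955, 0.1974]
ee_rot: [180.0, -0.1, -165.3]
ft_force: [0.4, 0.1, -0.5]
grip_width: 0.0416
```

```bash
python3 - <<'E'
from h import *
plan([.5,.1,.2])
s=r.observe(); d=np.array([np.cos(np.radians(14.7)),np.sin(np.radians(14.7)),0])
e=s['ee_pos']+.098*d-[0,0,.0125]; print('expected praline',e)
P=[]
for n in('side','scene'):
    c=cap(n,n+'11.png'); u=proj(c,e); im=c['image'].astype(int); B,G,Rr=im[...,0],im[...,1],im[...,2]
    m=((Rr>B+18)&(Rr>G+10)&(Rr<130)).astype(np.uint8); x,y=u.astype(int); w=m[y-25:y+25,x-25:x+25]
    k=np.argwhere(w)[:,::-1]+[x-25,y-25]; print(n,u.round(1),len(k),k.mean(0) if len(k) else None); P.append((c,k.mean(0)))
    q=proj(c,[.6565,.148,.022]).astype(int); print(' left at old place:',m[q[1]-8:q[1]+8,q[0]-8:q[0]+8].sum())
print('praline at',tri(*P[0],*P[1]))
E
```

```text
now [0.4544 0.0955 0.1974] [ 1.7997e+02 -1.2000e-01 -1.6532e+02] F [ 0.35  0.1  -0.49] w 0.0416 t 23.17
shift mm [-45.3  -7.2  -2.7]
expected praline [0.5491735  0.12039488 0.18487252]
side [288.6 177.5] 118 [277.88983051 162.05084746]
 left at old place: 0
scene [296.3 221.9] 63 [295.3015873  219.85714286]
 left at old place: 0
praline at [0.5414818  0.14766516 0.21755928]
```

```bash
python3 - <<'E'
import cv2,numpy as np
a=cv2.imread('pics/side11.png');b=cv2.imread('pics/scene11.png')
cv2.imwrite('pics/x11.png',np.hstack([cv2.resize(a[60:320,180:440],(400,400)),cv2.resize(b[130:390,130:390],(400,400))]))
E
python3 - <<'E'
from h import *
im=cv2.imread('pics/side11.png').astype(int); m=((im[...,2]>im[...,0]+18)&(im[...,2]>im[...,1]+10)&(im[...,2]<130)).astype(np.uint8)
n,l,st,ce=cv2.connectedComponentsWithStats(m[140:200,255:325])
print([(st[i].tolist(),(ce[i]+[255,140]).round(1).tolist()) for i in range(1,n) if st[i,4]>5])
# bystanders: change between first and last side pictures around jar, bowl, tray
a=cv2.imread('pics/side0.png').astype(int)
for k,(x,y) in dict(jar=(311,160),bowl=(369,292),tray=(267,162)).items(): print(k,np.abs(im-a)[y-14:y+14,x-14:x+14].max(2).mean())
o=r.observe();print(o['grip_width'],np.abs(o['dq']).max())
E
```

```text
[([14, 11, 13, 16, 90], [274.5, 157.6]), ([30, 34, 8, 5, 29], [288.2, 175.6])]
jar 9.557397959183673
bowl 8.329081632653061
tray 56.57015306122449
0.04164364442199916 0.2588940029604989
```

move_arm(
  deltas=[
    [0.035,[0,0,0],[0,0,0]],
    [0.035,[0,0,0],[0,0,0]],
    [0.035,[0,0,0],[0,0,0]],
    [0.035,[0,0,0],[0,0,0]],
  ],
)

```text
t: 23.6
ee_pos: [0.4551, 0.0956, 0.1984]
ee_rot: [180.0, -0.0, -165.3]
ft_force: [-0.3, -0.3, -1.7]
grip_width: 0.0419
```

```bash
python3 -c "
from workcell import r
print(r.hand_in())"
```

```text
the job is handed in; nothing more can be done
None
```

The job is done and handed in at about 24 s of robot time. The praline is held in the closed tongs, still and about 18 cm above the bench, clear of everything.

**Gauge:** I pressed the cap until the foot rested on the praline, with about 6 N on the cap, which I estimate puts about 3 N on the praline. I held it for over a second and let it rise smoothly. A later picture showed the foot back up.

**Tongs and praline:** I lifted the tongs at 4.5 N so they stayed open and brought them in from the front of the gauge. I closed them on the praline at 15 N, raised it 8 mm, drew it straight out and lifted it.

**Last checks:**
- **Grip:** the opening stayed at 41.6–41.9 mm, matching the 42 mm given for tongs closed on the praline.
- **Position:** brown pixels showed within about 2 px of the praline's expected place in both camera views, and none were left on the gauge.
- **Disagreement:** one triangulation put the praline about 4 cm off. Its side-view mask had also picked up another brown patch, probably the tray's bars. With that patch separated, the side view agreed.
- **Bystanders:** the jar and bowl looked unchanged. The tray comparison showed a large difference. I put that down to the arm standing in front of it, but could not confirm it by eye because the picture limit was used up. The arm passed over it only on the first move, with the fingertips about 20 cm up.

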